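# Drive the worn bushing out of its hub

### The arm

A 6-joint arm with a two-finger parallel gripper is mounted at the origin on the work surface. World frame = base frame: x ahead of the robot, y to its left, z up, the work surface at z = 0. Lengths are in m, angles in rad, forces in N, time in s.
With the tool pointing down it reaches from about 0.35 to 0.975 m from the base axis. Payload 4.9 kg.
Tool frame: the origin (TCP) lies at the very end of the fingers, on their centre line; the grasp point (between the pads) lies 19 mm behind it; z points along the fingers, y is the line along which they close (so a half turn about z gives the same grasp; the last joint's range is limited). The gripper opens to 85 mm and grips with 20 to 120 N. Pads are 22 mm wide; open, the fingers measure 114 mm over their backs; the gripper's body (76 mm by 85 mm) begins 54 mm behind the grasp point. The pads swing forward as they close: fully open they stand 13 mm farther back than shut.
Start: joints at [-1.287, 0.053, 1.613, -0, 1.476, -0.119], TCP at [0.245, -0.575, 0.204] pointing down, gripper open.
Joint ranges: [-3.01, 3.01], [-1.01, 2.22], [0.06, 2.58], [-1.02, 4.17], [0.09, 2.62], [-3.14, 3.14]. Speed limits (rad/s): [2.57, 2.57, 3.14, 3.14, 3.14, 3.14].

### API

Orientations are given as a rotation vector (axis times angle).
In Python, from station import ctrl gives the robot as it stands. The module is installed in compiled form; this text tells all that it offers.
- The arm moves only by the tool jog_arm, never from a script. Its argument "steps" is a list of rows, each an object with "delta_rot": the turn, a rotation vector about the tool's x, y, z in degrees, a list of three; "linear": the shift along the tool's x, y, z in m, a list of three; "grip": the finger opening in m, from 0 to 0.0854. In form: [{"delta_rot": [rx, ry, rz], "linear": [x, y, z], "grip": grip}, ...]. A call has 1 to 10 rows; each row shifts and turns the commanded pose from where the row before left it, along the tool's axes as they then stand; what a row does not reach is not made up. A row lasts 1/10 s, in which the tool goes at most 50 mm and 8.59 degrees, less where a joint would pass 70% of its speed; a pose out of reach is approached as far as the arm can. A call with a gripper value outside its range is refused whole. The fingers move at their own pace and stop on an object; "newtons" is the grip in N (left out, the last holds). Time passes only in rows, so rows that do not move let the fingers close. It gives the time, the measured TCP pose, the force, the opening and the grip force at its end, in the units of the state.
- ctrl.get_obs(): the state, without advancing time (a new reading comes with each control period).
- ctrl.get_image(name): name is "scene" or "top" or "wrist"; returns (picture, depth): 384x512x3 uint8, red, green, blue; 384x512 float32, m along the optical axis (not along the pixel's ray), 0 where there is no reading.
- ctrl.camera_info(name): a dict with "camera_matrix" (3x3 intrinsics, pixels), "distortion" ([k1, k2, p1, p2, k3] as OpenCV has them; the pictures are not rectified), "R" (3x3) and "t" (3): a world point X has camera coordinates R X + t; the wrist camera has in their place "T_tool_cam" (4x4, takes a point from camera to tool coordinates, whose origin is the TCP and whose axes are the flange's). Camera axes: x right, y down, z forward; pixel columns grow to the right and rows downward; lengths in m; the calibration is good to about 2 mm. A picture is of the moment at which its call begins: read the wrist's pose just before it. camera_info takes no time and is no camera call.
- ctrl.finish_job(): hands the job in; it is judged then, once.
The state is a dict: "t": time; "q": joint angles; "dq": joint speeds; "effort": joint torques, N m; "tool_pos": TCP position; "tool_rot": TCP orientation; "contact_force": force on the tool from outside, world axes, zero at the start; "wrist_torque": the same for the moment, N m; "opening": finger opening in m; "grip_force": force on a finger pad.
Only numpy, scipy, OpenCV 4.12 (cv2) and the standard library are available. Lean on these libraries where they do the work, as an engineer would, in place of code of your own. Each camera call takes 0.05 s, during which the arm holds its last target. There are 200 camera calls.

### The job

Drive the worn copper-coloured bushing out of its hub: take the blue-handled drift from the wooden rack and push it straight down through the hub's bore until its collar rests on the hub and the bushing has dropped into the tray underneath, then let go and leave the drift standing there. Leave the black bushing seated in the other hub; the orange and yellow tools in the rack are too thin and would slip through the bushing's hole.

Things in the scene. Friction and masses are not known exactly. Their poses are not given: they have to be found in the camera images.
- hub_bore (a point): Centre of the bore's mouth, on top of the fixed hub with the copper-coloured bushing: aluminium block 110 x 110 x 40 mm on legs, top 115 mm above the bench, over a red tray 82 mm square. Vertical through bore, 44 mm diameter; z up, x and y along the block's sides. A like hub with a black bushing stands at least 155 mm off, in either order.
- bush_mid (a point): Centre of the loose copper-coloured bushing: ring 42 mm outside, 17 mm hole, 25 mm long, z along its axis. Seated in the bore, top 8 mm below the hub's top, gripped over its length by three sprung balls below it: takes about 10 N down, and drops free into the tray once its top is about 40 mm below the hub's top.
- newbush_mid (a point): Centre of the good black bushing, same size and seat, in the other hub. To be left alone.
- drift_grip (a point): Centre of the drift's blue upright handle, 28 mm diameter, 70 mm long; z up its axis. Collar (70 mm diameter, 8 thick): underside 43 mm below this point. Rod 24 mm diameter: flat nose 98 mm below. 0.3 kg. Starts hung by its collar in a wooden block 70 mm high, one of 3 holes of 32 mm, 85 mm apart along its y; orange and yellow tools, same height, in the others.
There are look-alikes about, which are no part of the job. Of the things that look like the part that bears bush_mid, the smallest one is meant.

How it is judged:
On the way, in this order (a step that is already met when the one before it is completed fails the run):
1. the drift's nose is in the mouth of the bore while the bushing is still in its seat (z of drift_grip in the frame of hub_bore below 0.096 m and horizontal distance between drift_grip and hub_bore below 0.02 m and z of bush_mid in the frame of hub_bore above -0.035 m).
2. the bushing has dropped out of the bore, with the drift still held or pressed by the gripper and its rod in the bore (z of bush_mid in the frame of hub_bore below -0.07 m and z of drift_grip in the frame of hub_bore below 0.07 m and horizontal distance between drift_grip and hub_bore below 0.02 m and distance between the grasp point and drift_grip below 0.08 m).
At the end, for the whole second after the job is handed in: The copper-coloured bushing lies in the tray under its hub (its centre at least 75 mm below the hub's top face and within 50 mm of the bore's axis); the drift stands upright (within 10 degrees) in the bore, its collar within 10 mm of the hub's top face and its axis within 18 mm of the bore's (z of bush_mid in the frame of hub_bore below -0.075 m and horizontal distance between bush_mid and hub_bore below 0.05 m and z of drift_grip in the frame of hub_bore between 0.035 and 0.053 m and horizontal distance between drift_grip and hub_bore below 0.018 m and angle between drift_grip's own z axis and vertical below 0.17 rad); the robot touches nothing.
It fails at once if the black bushing is moved by more than 10 mm (distance of newbush_mid from where it was at the start of the episode above 0.01 m).
It also fails if it takes over 45 s, if anything falls off the work surface, if the arm or the gripper's body presses on something with over 40 N, if the wrist force passes 120 N, or if a joint passes its speed limit or range.

## Working session

There is one attempt and no reset: what is moved stays moved. The work goes in short steps, Python scripts to look and compute and a tool call to move; the robot and the scene stay as the last step left them, time stands still between calls to the robot, and variables do not carry over. Pictures are saved under pics/ and viewed, at most 10 in all, crops included, and the job is handed in when it is done.

Besides the shell and the picture viewer there is one more tool, called after "Call:" by a JSON object that holds its "name" and its "arguments", one argument or row to a line. jog_arm: Moves the arm, as the interface text tells. Its arguments: {"type":"object","properties":{"steps":{"type":"array"},"newtons":{"type":"number"}},"required":["steps"]}

```bash
mkdir -p pics; cat > h.py <<'E'
import numpy as np, cv2
from station import ctrl
from scipy.spatial.transform import Rotation as Ro
def cam(name):
    i=ctrl.camera_info(name); K=np.array(i["camera_matrix"]); d=np.array(i["distortion"])
    if "R" in i: R=np.array(i["R"]).T; c=-R@np.array(i["t"])
    else:
        o=ctrl.get_obs(); T=np.array(i["T_tool_cam"]); W=Ro.from_rotvec(o["tool_rot"]).as_matrix()
        R=W@T[:3,:3]; c=W@T[:3,3]+np.array(o["tool_pos"])
    return K,d,R,c
def rays(cm,px):
    K,d,R,c=cm
    n=cv2.undistortPoints(np.float64(px).reshape(-1,1,2),K,d).reshape(-1,2)
    return np.c_[n,np.ones(len(n))]@R.T
def plane(cm,px,z):
    r=rays(cm,px); return cm[3]+r*((z-cm[3][2])/r[:,2])[:,None]
def cloud(cm,D):
    v,u=np.mgrid[:D.shape[0],:D.shape[1]]
    P=cm[3]+rays(cm,np.c_[u.ravel(),v.ravel()])*D.ravel()[:,None]
    return P.reshape(*D.shape,3)
def save(n,im): cv2.imwrite("pics/"+n,im[:,:,::-1])
E
python3 - <<'E'
from h import *
o=ctrl.get_obs(); print(o)
a,da=ctrl.get_image("top"); b,db=ctrl.get_image("scene")
np.savez("first.npz",a=a,da=da,b=b,db=db)
save("top.png",a); save("scene.png",b)
for n in("top","scene","wrist"):
    c=cam(n); print(n,c[3].round(3),c[2][:,2].round(2),c[0][0,0])
E
```

```text
{'t': 0.0, 'q': array([-1.28702574e+00,  5.33755925e-02,  1.61429016e+00, -3.48399473e-05,
        1.47597423e+00, -1.19007327e-01]), 'dq': array([ 5.64853668e-04, -8.63328216e-04,  4.48289162e-05,  2.62186534e-04,
       -3.05838425e-04,  1.52866106e-03]), 'effort': array([-1.88830505e-03, -3.93682981e+01, -3.70181465e+01, -3.01533046e-04,
        6.99072421e-03,  4.01683764e-06]), 'tool_pos': array([ 0.24478197, -0.5743425 ,  0.20315374]), 'tool_rot': array([-3.07610267e+00, -6.28011624e-01,  3.18719460e-04]), 'contact_force': array([-0.12272121, -0.58588395, -0.26982843]), 'wrist_torque': array([-0.01607167, -0.02120082,  0.01839372]), 'grip_force': 0.0, 'opening': 0.08521784344007562}
top [0.526 0.004 0.83 ] [ 0.07 -0.01 -1.  ] 354.6669423731173
scene [ 1.255 -0.212  1.057] [-0.56  0.17 -0.81] 497.8458961502475
wrist [ 0.308 -0.547  0.374] [-0.25 -0.1  -0.96] 276.4246671980721
```

View pics/top.png

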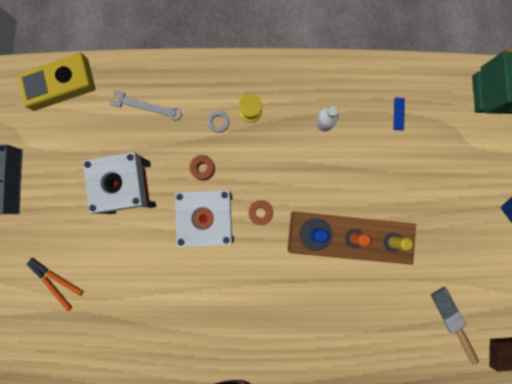

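View pics/scene.png

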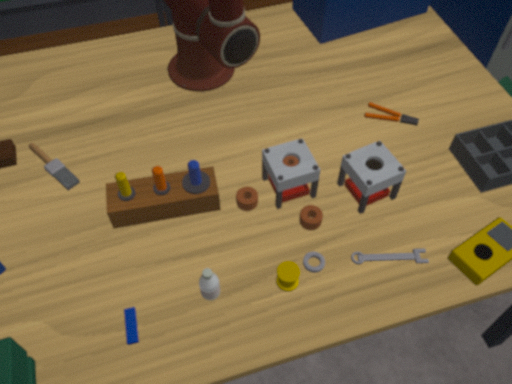

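The top view shows the copper-bushing hub at (203,218) and the black-bushing hub at (112,183). Loose copper rings lie on the bench at (202,167) and (261,212). The rack is at (352,238), with the blue drift at (318,236), orange at (362,240) and yellow at (402,244). The scene view agrees: copper hub (291,160), black hub (373,164), blue drift (195,177).

Things that could be mistaken:
- **Drift:** the candidates are blue (318,236), orange (362,240), yellow (402,244), and the blue bar at (399,114). I choose the blue one in the rack, with the wide collar.
- **Bushing:** the candidates are the copper one in the hub (203,218) and the bench rings (202,167) and (261,212). I choose the one seated in the hub.

```bash
python3 - <<'E'
from h import *
f=np.load("first.npz")
def blobs(m,amin=30):
    n,l,s,c=cv2.connectedComponentsWithStats(m.astype(np.uint8)); return [(c[i],s[i,4],l==i) for i in range(1,n) if s[i,4]>amin]
for n,im,D in(("top",f["a"],f["da"]),("scene",f["b"],f["db"])):
    cm=cam(n); P=cloud(cm,D); hsv=cv2.cvtColor(im,cv2.COLOR_RGB2HSV)
    Z=P[...,2]; print(n)
    grey=(hsv[...,1]<60)&(Z>.1)&(Z<.13)
    for c,a,l in blobs(grey,300):
        q=cv2.findContours(l.astype(np.uint8),0,1)[0][0]
        (ce,sz,an)=cv2.minAreaRect(np.float32(plane(cm,q.reshape(-1,2),.115)[:,:2]))
        print("hub",c.round(),a,np.median(Z[l]).round(4),np.round(ce,4),np.round(sz,3),round(an,1))
    blue=(hsv[...,0]>100)&(hsv[...,0]<130)&(hsv[...,1]>130)
    for c,a,l in blobs(blue&(Z>.085)&(Z<.2)): 
        t=l&(Z>.14); print("blue",c.round(),a,t.sum(),P[t].mean(0).round(4), Z[l].max().round(3), plane(cm,np.argwhere(t)[:,::-1].mean(0),.148).round(4))
    cop=(hsv[...,0]<15)&(hsv[...,1]>90)&(Z<.13)
    for c,a,l in blobs(cop,60):
        print("cop",c.round(),a,np.median(P[l],0).round(3),np.ptp(P[l],0).round(3))
    wd=(Z>.055)&(Z<.078)&(hsv[...,0]<20)&(hsv[...,1]>60)
    for c,a,l in blobs(wd,300):
        r=cv2.minAreaRect(np.float32(P[l][:,:2])); print("rack",c.round(),a,np.median(Z[l]),np.round(r[0],4),np.round(r[1],3),r[2])
a=f["a"]; save("crop.png",np.hstack([cv2.resize(a[180:256,165:241],None,fx=5,fy=5),cv2.resize(a[200:276,285:361],None,fx=5,fy=5)]))
E
```

```text
top
hub [112. 182.] 2830 0.115 [0.6031 0.2924] [0.111 0.116] 8.8
hub [203. 218.] 2639 0.1152 [0.5308 0.1057] [0.111 0.11 ] 2.5
blue [319. 235.] 223 160 [ 0.4963 -0.1279  0.1468] 0.151 [[ 0.4963 -0.1276  0.148 ]]
cop [202. 167.] 430 [0.646 0.122 0.034] [0.06  0.062 0.04 ]
cop [146. 183.] 83 [0.612 0.255 0.008] [0.082 0.03  0.059]
cop [260. 212.] 392 [ 0.544 -0.013  0.034] [0.054 0.052 0.038]
cop [203. 218.] 299 [0.53  0.11  0.106] [0.037 0.039 0.111]
cop [354. 238.] 3312 [ 0.491 -0.212  0.07 ] [0.112 0.275 0.107]
cop [ 60. 288.] 531 [0.369 0.459 0.012] [0.092 0.103 0.019]
cop [501. 354.] 662 [ 0.205 -0.578  0.034] [0.071 0.054 0.037]
rack [355. 238.] 3600 0.06983334625492915 [ 0.4869 -0.2139] [0.273 0.091] 83.8200912475586
scene
hub [290. 162.] 1611 0.1133 [0.5369 0.1007] [0.121 0.116] 2.1
hub [374. 165.] 1727 0.1132 [0.6087 0.288 ] [0.119 0.119] 8.7
blue [343.   7.] 1105 127 [0.0054 0.4257 0.1485] 0.161 [[0.0047 0.426  0.148 ]]
blue [195. 171.] 135 61 [ 0.5008 -0.1314  0.1456] 0.15 [[ 0.5029 -0.1316  0.148 ]]
cop [260.   3.] 159 [-1.309  0.612 -0.715] [0.049 0.256 0.087]
cop [79. 33.] 1298 [-1.31  -0.432 -0.689] [0.301 0.868 0.259]
cop [197.  69.] 2033 [ 0.062 -0.026  0.027] [0.188 0.205 0.135]
cop [383. 113.] 253 [0.372 0.457 0.01 ] [0.089 0.096 0.019]
cop [  7. 152.] 253 [ 0.213 -0.583  0.033] [0.07  0.038 0.034]
cop [290. 161.] 123 [0.524 0.106 0.104] [0.033 0.038 0.025]
cop [161. 185.] 192 [ 0.496 -0.217  0.085] [0.145 0.057 0.135]
cop [353. 189.] 226 [0.596 0.254 0.01 ] [0.108 0.04  0.081]
cop [295. 192.] 329 [0.569 0.112 0.007] [0.052 0.096 0.081]
cop [247. 198.] 393 [ 0.553 -0.016  0.031] [0.065 0.062 0.044]
cop [378. 196.] 207 [0.64  0.31  0.011] [0.055 0.1   0.077]
cop [311. 217.] 414 [0.653 0.117 0.031] [0.055 0.056 0.038]
rack [157. 193.] 2590 0.06855044183217707 [ 0.4879 -0.2166] [0.268 0.097] 83.75659942626953
```

View pics/crop.png

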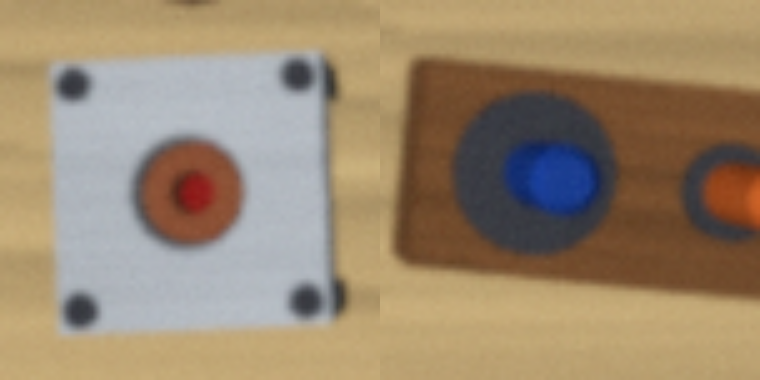

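The crop confirms the copper ring with red tray visible through its hole in the 110 mm hub. It also shows the blue handle on the wide grey collar (left hole of the rack). The bench rings measure 52–62 mm, so the seated 42 mm one is the smallest.

Next I turn the tool so the fingers close across the rack's short side, then go above the drift.

Call:
{"name": "jog_arm", "arguments": {
  "steps": [
    {"delta_rot": [0,0,-7.6],"linear": [0,0,-0.006],"grip": 0.085},
    {"delta_rot": [0,0,-7.6],"linear": [0,0,-0.006],"grip": 0.085},
    {"delta_rot": [0,0,-7.6],"linear": [0,0,-0.006],"grip": 0.085},
    {"delta_rot": [0,0,-7.6],"linear": [0,0,-0.006],"grip": 0.085},
    {"delta_rot": [0,0,-7.6],"linear": [0,0,-0.006],"grip": 0.085},
    {"delta_rot": [0,0,-7.6],"linear": [0,0,-0.006],"grip": 0.085},
    {"delta_rot": [0,0,-7.6],"linear": [0,0,-0.006],"grip": 0.085},
    {"delta_rot": [0,0,-7.6],"linear": [0,0,-0.006],"grip": 0.085},
    {"delta_rot": [0,0,0],"linear": [0,0,0],"grip": 0.085}
  ]
}}

```text
t: 1.0
tool_pos: [0.2451, -0.5751, 0.2529]
tool_rot: [2.337, 2.099, -0.001]
contact_force: [-0.4, -0.3, -0.6]
opening: 0.0847
grip_force: 0.0
```

Call:
{"name": "jog_arm", "arguments": {
  "steps": [
    {"delta_rot": [0,0,0],"linear": [0.036,0.0155,0],"grip": 0.085},
    {"delta_rot": [0,0,0],"linear": [0.036,0.0155,0],"grip": 0.085},
    {"delta_rot": [0,0,0],"linear": [0.036,0.0155,0],"grip": 0.085},
    {"delta_rot": [0,0,0],"linear": [0.036,0.0155,0],"grip": 0.085},
    {"delta_rot": [0,0,0],"linear": [0.036,0.0155,0],"grip": 0.085},
    {"delta_rot": [0,0,0],"linear": [0.036,0.0155,0],"grip": 0.085},
    {"delta_rot": [0,0,0],"linear": [0.036,0.0155,0],"grip": 0.085},
    {"delta_rot": [0,0,0],"linear": [0.036,0.0155,0],"grip": 0.085},
    {"delta_rot": [0,0,0],"linear": [0.036,0.0155,0],"grip": 0.085},
    {"delta_rot": [0,0,0],"linear": [0.036,0.0155,0],"grip": 0.085}
  ]
}}

```text
t: 2.0
tool_pos: [0.4378, -0.2319, 0.2517]
tool_rot: [-2.34, -2.095, 0.0]
contact_force: [0.5, 0.5, 0.3]
opening: 0.0852
grip_force: 0.0
```

Call:
{"name": "jog_arm", "arguments": {
  "steps": [
    {"delta_rot": [0,0,0],"linear": [0.036,0.0155,0],"grip": 0.085},
    {"delta_rot": [0,0,0],"linear": [0.036,0.0155,0],"grip": 0.085},
    {"delta_rot": [0,0,0],"linear": [0.036,0.0155,0],"grip": 0.085},
    {"delta_rot": [0,0,0],"linear": [0,0,0],"grip": 0.085},
    {"delta_rot": [0,0,0],"linear": [0,0,0],"grip": 0.085}
  ]
}}

```text
t: 2.5
tool_pos: [0.4951, -0.1305, 0.2517]
tool_rot: [-2.336, -2.099, 0.001]
contact_force: [0.3, -0.9, 0.4]
opening: 0.0853
grip_force: 0.0
```

```bash
cat > look.py <<'E'
from h import *
import sys
o=ctrl.get_obs(); cm=cam("wrist"); im,D=ctrl.get_image("wrist"); save(sys.argv[1],im)
W=Ro.from_rotvec(o["tool_rot"]).as_matrix(); p=np.array(o["tool_pos"])
print("t",o["t"],"tcp",p.round(4),"rotz",np.degrees(np.arctan2(W[1,1],W[0,1])).round(1),"tilt",W[:,2].round(4),"F",o["contact_force"].round(1),"open",o["opening"],o["grip_force"])
P=cloud(cm,D); Z=P[...,2]; hsv=cv2.cvtColor(im,cv2.COLOR_RGB2HSV)
tool=lambda X:(W.T@(X-p)).round(4)
blue=(hsv[...,0]>100)&(hsv[...,0]<130)&(hsv[...,1]>130)
n,l,s,c=cv2.connectedComponentsWithStats(blue.astype(np.uint8))
for i in range(1,n):
    if s[i,4]>100:
        m=l==i; zt=np.percentile(Z[m],98); t=m&(Z>zt-.004); (ce,r)=cv2.minEnclosingCircle(np.argwhere(t)[:,::-1].astype(np.float32))
        X=plane(cm,ce,zt)[0]; print("blue",c[i].round(),s[i,4],"ztop",zt.round(4),"ctr",X.round(4),"dtool",tool(X),"diam",np.ptp(P[t],0).round(3))
np.savez("w.npz",im=im,D=D,P=P)
E
python3 look.py w1.png
```

```text
t 2.5 tcp [ 0.4951 -0.1305  0.2517] rotz -6.1 tilt [-0.0013  0.     -1.    ] F [ 0.3 -0.9  0.4] open 0.08527739975766259 0.0
blue [261. 178.] 702 ztop 0.1507 ctr [ 0.4948 -0.1286  0.1507] dtool [ 0.0018 -0.0004  0.101 ] diam [0.025 0.08  0.276]
blue [439. 270.] 610 ztop 0.0142 ctr [ 0.7765 -0.3471  0.0142] dtool [-0.1853  0.3032  0.2372] diam [0.316 0.302 0.412]
```

View pics/w1.png

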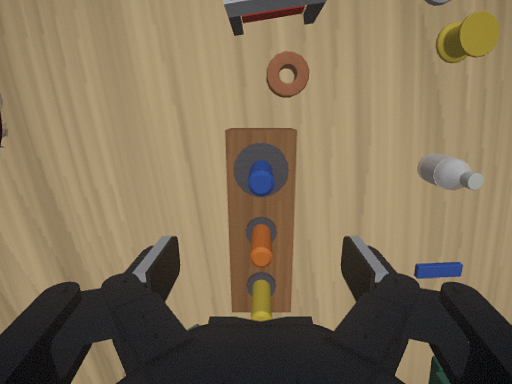

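The wrist view shows the rack with the blue handle top at (261,178) on its collar, centred between the fingers. The handle is within 2 mm of the TCP axis and matches the top camera, so I descend and grip.

Call:
{"name": "jog_arm", "arguments": {
  "steps": [
    {"delta_rot": [0,0,0],"linear": [0.002,0,0.02],"grip": 0.085},
    {"delta_rot": [0,0,0],"linear": [0,0,0.02],"grip": 0.085},
    {"delta_rot": [0,0,0],"linear": [0,0,0.02],"grip": 0.085},
    {"delta_rot": [0,0,0],"linear": [0,0,0.02],"grip": 0.085},
    {"delta_rot": [0,0,0],"linear": [0,0,0.02],"grip": 0.085},
    {"delta_rot": [0,0,0],"linear": [0,0,0.02],"grip": 0.085},
    {"delta_rot": [0,0,0],"linear": [0,0,0.02],"grip": 0.085},
    {"delta_rot": [0,0,0],"linear": [0,0,0.016],"grip": 0.085},
    {"delta_rot": [0,0,0],"linear": [0,0,0],"grip": 0.085}
  ]
}}

```text
t: 3.45
tool_pos: [0.4928, -0.1297, 0.0934]
tool_rot: [-2.337, -2.092, 0.004]
contact_force: [-0.5, 0.6, -0.6]
opening: 0.0852
grip_force: 0.0
```

Call:
{"name": "jog_arm", "arguments": {
  "steps": [
    {"delta_rot": [0,0,0],"linear": [0,0,0],"grip": 0.015},
    {"delta_rot": [0,0,0],"linear": [0,0,0],"grip": 0.015},
    {"delta_rot": [0,0,0],"linear": [0,0,0],"grip": 0.015},
    {"delta_rot": [0,0,0],"linear": [0,0,0],"grip": 0.015},
    {"delta_rot": [0,0,0],"linear": [0,0,0],"grip": 0.015},
    {"delta_rot": [0,0,0],"linear": [0,0,0],"grip": 0.015},
    {"delta_rot": [0,0,0],"linear": [0,0,0],"grip": 0.015},
    {"delta_rot": [0,0,0],"linear": [0,0,0],"grip": 0.015}
  ],
  "newtons": 80
}}

```text
t: 4.25
tool_pos: [0.4961, -0.1295, 0.0978]
tool_rot: [2.335, 2.099, 0.0]
contact_force: [-2.1, -0.9, 6.8]
opening: 0.0251
grip_force: 79.3
```

Call:
{"name": "jog_arm", "arguments": {
  "steps": [
    {"delta_rot": [0,0,0],"linear": [0,0,-0.01],"grip": 0.015},
    {"delta_rot": [0,0,0],"linear": [0,0,-0.015],"grip": 0.015},
    {"delta_rot": [0,0,0],"linear": [0,0,-0.02],"grip": 0.015},
    {"delta_rot": [0,0,0],"linear": [0,0,-0.02],"grip": 0.015},
    {"delta_rot": [0,0,0],"linear": [0,0,-0.02],"grip": 0.015},
    {"delta_rot": [0,0,0],"linear": [0,0,-0.02],"grip": 0.015},
    {"delta_rot": [0,0,0],"linear": [0,0,-0.02],"grip": 0.015},
    {"delta_rot": [0,0,0],"linear": [0,0,-0.02],"grip": 0.015},
    {"delta_rot": [0,0,0],"linear": [0,0,-0.01],"grip": 0.015},
    {"delta_rot": [0,0,0],"linear": [0,0,0],"grip": 0.015}
  ]
}}

```text
t: 5.25
tool_pos: [0.4963, -0.1294, 0.2537]
tool_rot: [2.334, 2.097, 0.003]
contact_force: [0.2, -0.7, -1.7]
opening: 0.0254
grip_force: 79.0
```

```bash
python3 look.py w2.png; python3 - <<'E'
from h import *
b,db=ctrl.get_image("scene"); save("s2.png",cv2.resize(b[80:260,100:420],None,fx=2.4,fy=2.4))
E
python3 -c "
import cv2,numpy as np
a=cv2.imread('pics/w2.png');b=cv2.imread('pics/s2.png')
b=cv2.resize(b,(512,288));cv2.imwrite('pics/c2.png',np.vstack([a[:300],b]))"
```

```text
t 5.25 tcp [ 0.4963 -0.1294  0.2537] rotz -6.1 tilt [ 0.0036 -0.0014 -1.    ] F [ 0.2 -0.7 -1.7] open 0.025359775398678244 78.98513976484537
blue [260. 242.] 3611 ztop 0.3061 ctr [ 0.4972 -0.1168  0.3061] dtool [ 0.0125 -0.0003 -0.0523] diam [0.026 0.082 0.122]
blue [436. 269.] 587 ztop 0.0144 ctr [ 0.7768 -0.3472  0.0144] dtool [-0.1864  0.3011  0.2406] diam [0.315 0.302 0.414]
```

View pics/c2.png

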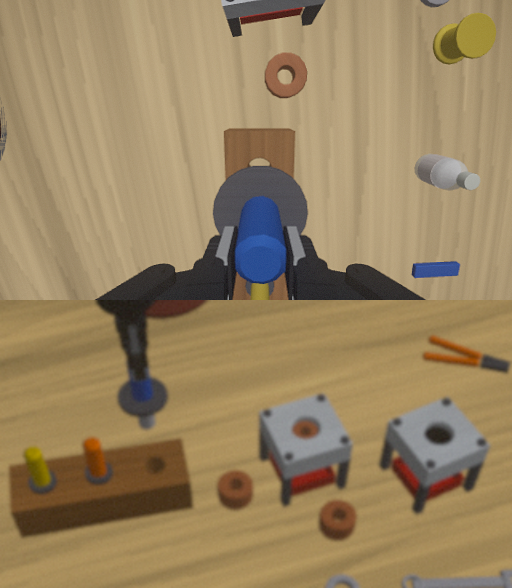

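The picture shows the drift held by its blue handle (260,242). Its grey collar is centred at about (260,210) and it hangs level and free of the rack. Next I measure its offset in the hand from the collar and the handle's top.

```bash
python3 - <<'E'
from h import *
f=np.load("w.npz"); im,P,D=f["im"],f["P"],f["D"]; Z=P[...,2]
o=ctrl.get_obs(); W=Ro.from_rotvec(o["tool_rot"]).as_matrix(); p=np.array(o["tool_pos"])
T=(P-p)@W
hsv=cv2.cvtColor(im,cv2.COLOR_RGB2HSV)
print("depth at collar pts",[T[r,c].round(4) for r,c in((180,260),(200,235),(215,230),(190,285),(215,292))])
m=(abs(T[...,2]-.018)<.008)&(hsv[...,1]<80)&(np.arange(384)[:,None]<225)&(D>0)
q=T[m]; A=np.c_[q[:,:2],np.ones(len(q))]; print("collar plane slope",np.linalg.lstsq(A,q[:,2],rcond=None)[0].round(4),len(q))
c=max(cv2.findContours(m.astype(np.uint8),0,1)[0],key=len).reshape(-1,2)
e=(plane(cam("wrist"),c,p[2]-.017)-p)@W
e=e[(c[:,1]<200)|(c[:,0]<218)|(c[:,0]>302)]
from scipy.optimize import least_squares
s=least_squares(lambda v:np.hypot(e[:,0]-v[0],e[:,1]-v[1])-v[2],[0,0,.035],loss="soft_l1",f_scale=.001); print("collar ctr tool",s.x.round(4),len(e))
b=(hsv[...,0]>100)&(hsv[...,0]<130)&(hsv[...,1]>130)
t=b&(T[...,2]<-.048)&(T[...,2]>-.06); print("top face",t.sum(),T[t].mean(0).round(4),T[t].min(0).round(3),T[t].max(0).round(3))
E
```

```text
depth at collar pts [array([0.0239, 0.0001, 0.0163]), array([ 0.009 , -0.0179,  0.0167]), array([-0.0022, -0.0218,  0.0158]), array([0.0167, 0.0179, 0.0161]), array([-0.0022,  0.0235,  0.0157])]
collar plane slope [ 0.0143 -0.0012  0.0155] 3620
collar ctr tool [ 0.0007 -0.0012  0.0336] 186
top face 2110 [ 0.0015  0.0001 -0.0532] [-0.015 -0.013 -0.056] [ 0.013  0.012 -0.048]
```

Drift axis is within 1 mm of the tool axis and untilted, with the nose about 79 mm beyond the TCP. I move most of the way to the hub, then look.

Call:
{"name": "jog_arm", "arguments": {
  "steps": [
    {"delta_rot": [0,0,0],"linear": [0.02,0.001,0],"grip": 0.015},
    {"delta_rot": [0,0,0],"linear": [0.025,0.001,0],"grip": 0.015},
    {"delta_rot": [0,0,0],"linear": [0.025,0.002,0],"grip": 0.015},
    {"delta_rot": [0,0,0],"linear": [0.025,0.002,0],"grip": 0.015},
    {"delta_rot": [0,0,0],"linear": [0.02,0.001,0],"grip": 0.015},
    {"delta_rot": [0,0,0],"linear": [0.015,0,0],"grip": 0.015},
    {"delta_rot": [0,0,0],"linear": [0,0,0],"grip": 0.015},
    {"delta_rot": [0,0,0],"linear": [0,0,0],"grip": 0.015}
  ]
}}

```text
t: 6.15
tool_pos: [0.5159, -0.0007, 0.2506]
tool_rot: [-2.336, -2.1, 0.002]
contact_force: [0.3, -0.9, -2.9]
opening: 0.0253
grip_force: 78.9
```

```bash
python3 look.py w3.png
```

```text
t 6.15 tcp [ 0.5159 -0.0007  0.2506] rotz -6.1 tilt [-1.4e-03 -4.0e-04 -1.0e+00] F [ 0.3 -0.9 -2.9] open 0.02526389020209187 78.91888590529561
blue [260. 242.] 3611 ztop 0.3029 ctr [0.5166 0.0103 0.3029] dtool [ 0.011  -0.0005 -0.0523] diam [0.026 0.082 0.122]
```

View pics/w3.png

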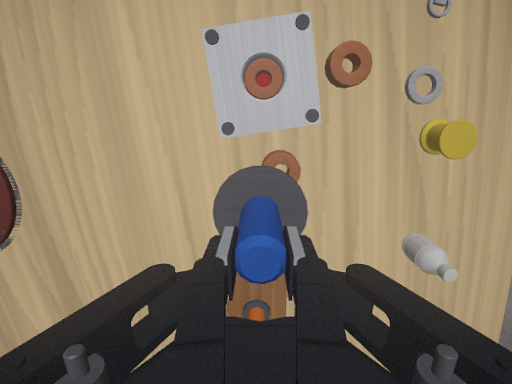

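The wrist view shows the whole copper hub, with its top from (203,12) to (321,137) and the bore with the copper ring at (263,76). I measure the hub's top face and the bore mouth.

```bash
python3 - <<'E'
from h import *
f=np.load("w.npz"); im,P=f["im"],f["P"]; cm=cam("wrist")
o=ctrl.get_obs(); W=Ro.from_rotvec(o["tool_rot"]).as_matrix(); p=np.array(o["tool_pos"])
hsv=cv2.cvtColor(im,cv2.COLOR_RGB2HSV); Z=P[...,2]
m=((hsv[...,1]<60)&(hsv[...,2]>120)&(abs(Z-.115)<.012)); m[150:]=0
m=cv2.morphologyEx(m.astype(np.uint8),cv2.MORPH_OPEN,np.ones((3,3)))
cs,h=cv2.findContours(m,cv2.RETR_CCOMP,cv2.CHAIN_APPROX_NONE)
k=max(range(len(cs)),key=lambda i:cv2.contourArea(cs[i]))
print("z",np.median(Z[m>0]))
pl=lambda q:np.float32(plane(cm,q.reshape(-1,2),.115)[:,:2])
r=cv2.minAreaRect(pl(cs[k])); print("hub",np.round(r[0],4),np.round(r[1],3),r[2])
tgt=[np.array(r[0])]
for i in range(len(cs)):
    if h[0][i][3]==k and cv2.contourArea(cs[i])>600:
        c,s,a=cv2.fitEllipse(pl(cs[i])); print("bore",np.round(c,4),np.round(s,4)); tgt.append(np.array(c))
for t in tgt:
    d=W.T@(np.r_[t,p[2]]-p); print("move tool",d.round(4),"minus axis offset (0.001,0)")
E
```

```text
z 0.11633185343120833
hub [0.5293 0.1046] [0.111 0.111] 2.7422783374786377
bore [0.5291 0.1057] [0.0441 0.0467]
move tool [ 1.065e-01  1.900e-03 -1.000e-04] minus axis offset (0.001,0)
move tool [ 1.075e-01  1.600e-03 -1.000e-04] minus axis offset (0.001,0)
```

Call:
{"name": "jog_arm", "arguments": {
  "steps": [
    {"delta_rot": [0,0,0],"linear": [0.02,0.001,0],"grip": 0.015},
    {"delta_rot": [0,0,0],"linear": [0.025,0.001,0],"grip": 0.015},
    {"delta_rot": [0,0,0],"linear": [0.025,0,0],"grip": 0.015},
    {"delta_rot": [0,0,0],"linear": [0.02,0,0],"grip": 0.015},
    {"delta_rot": [0,0,0],"linear": [0.0155,0,0],"grip": 0.015},
    {"delta_rot": [0,0,0],"linear": [0,0,0.015],"grip": 0.015},
    {"delta_rot": [0,0,0],"linear": [0,0,0.015],"grip": 0.015},
    {"delta_rot": [0,0,0],"linear": [0,0,0.01],"grip": 0.015},
    {"delta_rot": [0,0,0],"linear": [0,0,0],"grip": 0.015},
    {"delta_rot": [0,0,0],"linear": [0,0,0],"grip": 0.015}
  ],
  "newtons": 100
}}

```text
t: 7.2
tool_pos: [0.5292, 0.1034, 0.2107]
tool_rot: [-2.337, -2.098, 0.002]
contact_force: [1.9, -0.6, -2.4]
opening: 0.0249
grip_force: 99.2
```

Call:
{"name": "jog_arm", "arguments": {
  "steps": [
    {"delta_rot": [0,0,0],"linear": [0,0,0.008],"grip": 0.015},
    {"delta_rot": [0,0,0],"linear": [0,0,0.008],"grip": 0.015},
    {"delta_rot": [0,0,0],"linear": [0,0,0.006],"grip": 0.015},
    {"delta_rot": [0,0,0],"linear": [0,0,0],"grip": 0.015},
    {"delta_rot": [0,0,0],"linear": [0,0,0],"grip": 0.015}
  ]
}}

```text
t: 7.7
tool_pos: [0.5295, 0.1041, 0.1894]
tool_rot: [2.337, 2.1, -0.0]
contact_force: [-1.3, -0.5, -2.0]
opening: 0.0249
grip_force: 99.4
```

Call:
{"name": "jog_arm", "arguments": {
  "steps": [
    {"delta_rot": [0,0,0],"linear": [0,0,0.003],"grip": 0.015},
    {"delta_rot": [0,0,0],"linear": [0,0,0.003],"grip": 0.015},
    {"delta_rot": [0,0,0],"linear": [0,0,0.003],"grip": 0.015},
    {"delta_rot": [0,0,0],"linear": [0,0,0.003],"grip": 0.015},
    {"delta_rot": [0,0,0],"linear": [0,0,0.003],"grip": 0.015},
    {"delta_rot": [0,0,0],"linear": [0,0,0],"grip": 0.015}
  ]
}}

```text
t: 8.3
tool_pos: [0.5301, 0.1042, 0.1756]
tool_rot: [2.336, 2.099, 0.002]
contact_force: [-0.8, 0.4, 1.9]
opening: 0.0244
grip_force: 99.8
```

Call:
{"name": "jog_arm", "arguments": {
  "steps": [
    {"delta_rot": [0,0,0],"linear": [0,0,0.004],"grip": 0.015},
    {"delta_rot": [0,0,0],"linear": [0,0,0.004],"grip": 0.015},
    {"delta_rot": [0,0,0],"linear": [0,0,0.004],"grip": 0.015},
    {"delta_rot": [0,0,0],"linear": [0,0,0.004],"grip": 0.015},
    {"delta_rot": [0,0,0],"linear": [0,0,0.004],"grip": 0.015},
    {"delta_rot": [0,0,0],"linear": [0,0,0.004],"grip": 0.015},
    {"delta_rot": [0,0,0],"linear": [0,0,0.004],"grip": 0.015},
    {"delta_rot": [0,0,0],"linear": [0,0,0],"grip": 0.015},
    {"delta_rot": [0,0,0],"linear": [0,0,0],"grip": 0.015}
  ]
}}

```text
t: 9.2
tool_pos: [0.5293, 0.1041, 0.146]
tool_rot: [-2.337, -2.099, 0.001]
contact_force: [-0.2, 0.0, -2.6]
opening: 0.0245
grip_force: 99.3
```

```bash
python3 look.py w4.png; python3 - <<'E'
from h import *
b,db=ctrl.get_image("scene"); save("s4.png",cv2.resize(b[90:240,220:420],None,fx=3,fy=3))
E
```

```text
t 9.2 tcp [0.5293 0.1041 0.146 ] rotz -6.1 tilt [-6.e-04 -0.e+00 -1.e+00] F [-0.2  0.  -2.6] open 0.024508603162983263 99.26170818507671
blue [260. 242.] 3588 ztop 0.1982 ctr [0.5298 0.115  0.1982] dtool [ 0.0109 -0.0008 -0.0522] diam [0.025 0.082 0.123]
```

View pics/s4.png

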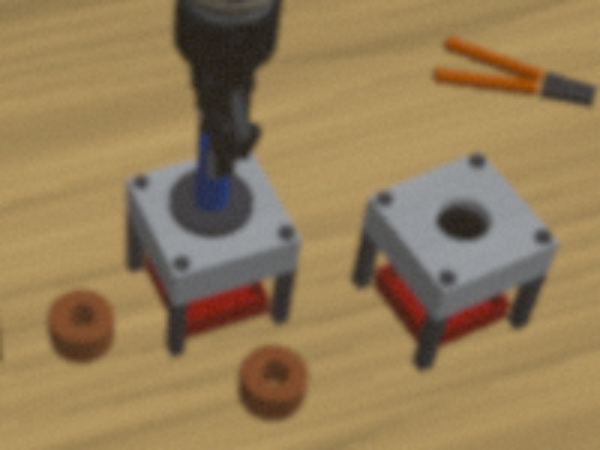

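The scene crop shows the collar at (212,203) just above the hub's top, and the black-bushing hub at (463,220) untouched. The force has fallen back to the drift's weight, so the bushing is free. Now I lower the collar onto the hub.

Call:
{"name": "jog_arm", "arguments": {
  "steps": [
    {"delta_rot": [0,0,0],"linear": [0,0,0.002],"grip": 0.015},
    {"delta_rot": [0,0,0],"linear": [0,0,0.002],"grip": 0.015},
    {"delta_rot": [0,0,0],"linear": [0,0,0.002],"grip": 0.015},
    {"delta_rot": [0,0,0],"linear": [0,0,0.001],"grip": 0.015},
    {"delta_rot": [0,0,0],"linear": [0,0,0],"grip": 0.015},
    {"delta_rot": [0,0,0],"linear": [0,0,0],"grip": 0.015}
  ]
}}

```text
t: 9.9
tool_pos: [0.5298, 0.1041, 0.1429]
tool_rot: [2.336, 2.1, 0.001]
contact_force: [-8.7, -0.4, 11.6]
opening: 0.0245
grip_force: 101.0
```

```bash
python3 - <<'E'
from h import *
f=np.load("first.npz")
b,db=ctrl.get_image("scene"); o=ctrl.get_obs(); print(o["contact_force"],o["tool_pos"])
cm=cam("scene"); P=cloud(cm,db); 
d=np.abs(b.astype(int)-f["b"]).sum(2)[165:215,255:330]; 
ys,xs=np.where(d>70); print(len(xs), xs.mean()+255 if len(xs) else 0, ys.mean()+165 if len(ys) else 0)
c=lambda im:cv2.resize(im[130:215,250:335],None,fx=4.5,fy=4.5,interpolation=cv2.INTER_CUBIC)
save("s5.png",np.hstack([c(f["b"]),c(b)]))
E
```

```text
[-8.00635435 -1.0050613  13.43332012] [0.52985588 0.10412605 0.14293189]
103 290.09708737864077 166.85436893203882
```

View pics/s5.png

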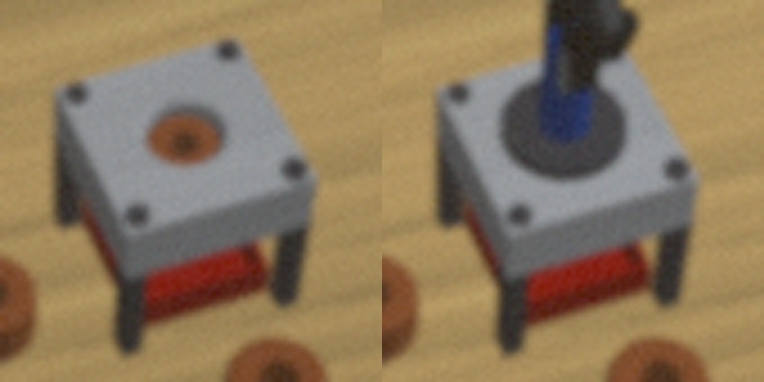

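The crop shows the collar flat on the hub top at (565,130 in the crop), the bore covered, and the tray in place. The bushing is hidden under the block, as expected. I relieve the preload, release and back off upward.

Call:
{"name": "jog_arm", "arguments": {
  "steps": [
    {"delta_rot": [0,0,0],"linear": [0,0,-0.003],"grip": 0.015},
    {"delta_rot": [0,0,0],"linear": [0,0,0],"grip": 0.03},
    {"delta_rot": [0,0,0],"linear": [0,0,0],"grip": 0.05},
    {"delta_rot": [0,0,0],"linear": [0,0,0],"grip": 0.085},
    {"delta_rot": [0,0,0],"linear": [0,0,0],"grip": 0.085},
    {"delta_rot": [0,0,0],"linear": [0,0,0],"grip": 0.085},
    {"delta_rot": [0,0,0],"linear": [0,0,0],"grip": 0.085},
    {"delta_rot": [0,0,0],"linear": [0,0,0],"grip": 0.085},
    {"delta_rot": [0,0,0],"linear": [0,0,0],"grip": 0.085}
  ]
}}

```text
t: 10.85
tool_pos: [0.5295, 0.1041, 0.1424]
tool_rot: [-2.337, -2.1, -0.0]
contact_force: [-0.6, -0.2, 0.3]
opening: 0.0849
grip_force: 0.0
```

Call:
{"name": "jog_arm", "arguments": {
  "steps": [
    {"delta_rot": [0,0,0],"linear": [0,0,-0.015],"grip": 0.085},
    {"delta_rot": [0,0,0],"linear": [0,0,-0.02],"grip": 0.085},
    {"delta_rot": [0,0,0],"linear": [0,0,-0.02],"grip": 0.085},
    {"delta_rot": [0,0,0],"linear": [0,0,-0.02],"grip": 0.085},
    {"delta_rot": [0,0,0],"linear": [0,0,-0.02],"grip": 0.085},
    {"delta_rot": [0,0,0],"linear": [0,0,-0.02],"grip": 0.085},
    {"delta_rot": [0,0,0],"linear": [0,0,0],"grip": 0.085},
    {"delta_rot": [0,0,0],"linear": [0,0,0],"grip": 0.085}
  ]
}}

```text
t: 11.65
tool_pos: [0.5298, 0.1041, 0.2582]
tool_rot: [2.336, 2.099, 0.002]
contact_force: [-0.3, 0.9, -0.8]
opening: 0.085
grip_force: 0.0
```

```bash
python3 look.py w6.png; python3 - <<'E'
from h import *
f=np.load("w.npz"); P,im=f["P"],f["im"]; o=ctrl.get_obs()
R=np.hypot(P[...,0]-.5298,P[...,1]-.105); Z=P[...,2]
hsv=cv2.cvtColor(im,cv2.COLOR_RGB2HSV); g=(hsv[...,2]<110)&(R<.034)&(Z>.1)&(Z<.14)&(hsv[...,1]<100)
q=P[g]; s=np.linalg.lstsq(np.c_[q[:,:2]-[.5298,.105],np.ones(len(q))],q[:,2],rcond=None)[0]; print("collar top slope,z",s.round(4),len(q))
E
```

```text
t 11.65 tcp [0.5298 0.1041 0.2582] rotz -6.1 tilt [ 1.6e-03  1.0e-04 -1.0e+00] F [-0.3  0.9 -0.8] open 0.08497017820731025 0.0
blue [260. 188.] 968 ztop 0.1957 ctr [0.5294 0.1071 0.1957] dtool [ 0.003  -0.0008  0.0626] diam [0.025 0.082 0.237]
blue [411. 370.] 381 ztop 0.0145 ctr [ 0.7839 -0.3452  0.0145] dtool [-0.4197  0.3001  0.2441] diam [0.283 0.536 0.419]
collar top slope,z [-0.0008 -0.0063  0.1244] 1768
```

View pics/w6.png

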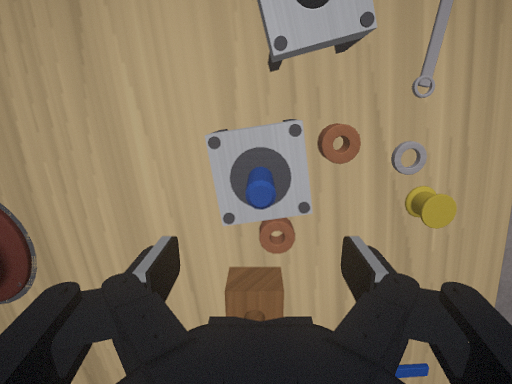

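The wrist view shows the drift standing at (260,188), its collar flat on the hub at (260,177). The collar top is at z = 0.124 m with a slope under 0.4°, and the gripper is clear. I hand the job in.

```bash
python3 -c "
from station import ctrl
print(ctrl.finish_job())"
```

```text
the job is handed in; nothing more can be done
None
```

I handed the job in at about 12 s. The drift stands upright in the copper hub with its collar seated, and the black bushing's hub was not touched. I never saw the bushing in the tray because the block hides it; the push force falling away says it dropped. No verdict was shown.

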